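# Find the tight spot in a guideway with a feeler

## Robot

A 6-joint arm with a two-finger parallel gripper is mounted at the origin on the work surface. World frame = base frame: x ahead of the robot, y to its left, z up, the work surface at z = 0. Lengths are in m, angles in rad, forces in N, time in s.
With the tool pointing down it reaches from about 0.375 to 0.975 m from the base axis. Payload 3.8 kg.
Tool frame: the origin (TCP) lies midway between the tips of the shut fingers; the grasp point (between the pads) lies 19 mm behind it (r.grip_depth is the z of the grasp point in the tool frame, in m); z points along the fingers, y is the line along which they close (so a half turn about z gives the same grasp; the last joint's range is limited). The gripper opens to 88 mm and grips with 3 to 60 N. Pads are 18 mm wide; open, the fingers measure 123 mm over their backs; the gripper's body (75 mm by 187 mm) begins 45 mm behind the grasp point.
Start: joints at [1.178, 0.264, 1.604, -0, 1.274, -0.037], TCP at [0.235, 0.633, 0.239] pointing down, gripper open.
Joint ranges: [-2.63, 2.63], [-0.94, 2.18], [0.31, 2.57], [-1.31, 4.45], [0, 2.66], [-2.55, 2.55]. Speed limits (rad/s): [2.57, 2.57, 3.14, 3.14, 3.14, 3.14].

## Interface

Orientations are given as a rotation vector (axis times angle).
In Python, from plant import status, viewer, r gives the robot as it stands.
- The arm moves only by the tool servo_tool, never from a script. Its argument "targets" is a list that holds one entry, the list of rows, each a list of 5 numbers: the closure, from 0 (fully open) to 1 (shut), then the shift along the world's x, y, z in mm, then the turn about the world's z in units of 5 degrees (1.0 is 5 degrees). A call has 1 to 20 rows; each row shifts and turns the commanded pose from where the row before left it; what a row does not reach is not made up. A row lasts 1/12 s, in which the tool goes at most 41.7 mm and 7.16 degrees, less where a joint would pass 70% of its speed; a pose out of reach is approached as far as the arm can. A call with a gripper value outside its range is refused whole. The fingers move at their own pace and stop on an object; "newtons" is the grip in N (left out, the last holds). Time passes only in rows, so rows that do not move let the fingers close. It gives the time, the measured TCP pose, the force, the opening and the grip force at its end, in the units of the state.
- status.sense(): the state, without advancing time (a new reading comes with each control period).
- viewer.capture(name): name is "scene" or "top"; returns a dict with "pixels" (384x512x3 uint8, blue, green, red), "fx", "fy", "cx", "cy" (pixels), "k1" (the pictures are not rectified: a ray, as slopes to the right and down, at radius r is drawn at 1 + k1 r^2 times it, then the intrinsics apply), "R" (3x3) and "t" (3): a world point X has camera coordinates R X + t. Camera axes: x right, y down, z forward; pixel columns grow to the right and rows downward; lengths in m; the calibration is good to about 2 mm. A picture is of the moment at which its call begins. There is no depth.
- r.hand_in(): hands the job in; it is judged then, once.
The state is a dict: "t": time; "joints": joint angles; "joint_velocities": joint speeds; "effort": joint torques, N m; "position": TCP position; "tcp_rot": TCP orientation; "ft_force": force on the tool from outside, world axes, zero at the start; "moment": the same for the moment, N m; "finger_gap": finger opening in m; "grip_force": force on a finger pad.
Only numpy, scipy, OpenCV 4.12 (cv2) and the standard library are available. Lean on these libraries where they do the work, as an engineer would, in place of code of your own. Each camera call takes 0.05 s, during which the arm holds its last target. There are 200 camera calls.

## Task

Take the feeler from its stand, lower its blade into the wide lead-in end of the guideway's gap, and slide it along the gap to find by drag the one place that pinches it. Leave the feeler there, blade down in the gap, upright and gripped by the gap alone, to mark the spot. Feel your way and never force the feeler, and leave the things lying around it alone.

Things in the scene. Friction and masses are not known exactly. Their poses are not given: they have to be found in the camera images.
- feeler: Feeler gauge upright in its stand: a plain steel blade 4 mm thick (its x), 14 mm wide (its y), 40 mm long, under a grey block grip 18 mm (x) by 22 mm (y) by 44 mm tall, z = 40 to 84 mm. Origin: centre of the blade's lower end; z up. About 70 g. Held by the two faces 22 mm apart it does not swing in the grip when it drags; by the other two it may.
- stand: Grey feeler stand, fixed, 60 by 70 mm foot, 34 mm tall; its pocket 7 by 19 mm, 26 mm deep, holds the blade loosely. Origin: underside centre; the feeler stands at its centre, with the same yaw, its lower end 8 mm above the bench.
- guide: Guideway fixed to the bench: dark steel base plate 110 x 240 x 12 mm, two aluminium rails 30 mm tall (tops at z = 42 mm). Origin: underside centre. The gap runs along its y at x = 0: 7 mm wide from y = -110 to 62 mm, flaring to the lead-in, 14 mm wide from y = 78 to 112 mm. This body's own rail is the front one (-x side), inner face at x = -3.5 mm.
- rear_rail: The rear aluminium rail (+x side of the gap), plain inner face at x = +3.5 mm of the guide. Origin and axes as guide. At the shoe the blade is pressed against this face and drags by several newtons; elsewhere it runs free, except for some drag if it is held off centre and rubs a rail.
- gap_floor (a point): Floor of the gap at its middle, 12 mm above the bench, on the centre line; axes as guide. A sprung shoe with sloped polished flanks, 28 mm long in all (its crown in the middle; a centred blade meets the flank 15 mm before it), in the lowest 11 mm of the gap, sticks out of the front rail into the gap, centred at one unknown place from y = -75 to +35 mm of this point. It leaves 2.5 mm and yields to 6 to 8 N.
- lead_in (a point): Floor of the gap in the middle of the lead-in, 95 mm along +y from gap_floor, on the centre line.
- far_end (a point): Floor of the gap near its closed end, 100 mm along -y from gap_floor, on the centre line.
- regulator: Bystander: blue and brass gas regulator lying loose on the bench, about 70 mm tall.
- adaptor: Bystander: loose brass adaptor, 32 mm wide, 45 mm tall.
- spanner: Bystander: spanner lying flat.
- grease: Bystander: white jar, 60 mm wide, 60 mm tall.

How it is judged:
By the outcome, as a careful person would: the job done as asked, in the order asked, and still so for the second after the job is handed in, with the robot touching nothing.
It also fails if it takes over 72 s, if anything falls off the work surface, if the arm or the gripper's body presses on something with over 40 N, if the wrist force passes 120 N, or if a joint passes its speed limit or range.

## Working session

There is one attempt and no reset: what is moved stays moved. The work goes in short steps, Python scripts to look and compute and a tool call to move; the robot and the scene stay as the last step left them, time stands still between calls to the robot, and variables do not carry over. Pictures are saved under pics/ and viewed, at most 10 in all, crops included, and the job is handed in when it is done.

Besides the shell and the picture viewer there is one more tool, called after "Emit:" as name(argument=value, ...) on one line, values as JSON. servo_tool: Moves the arm, as the interface text tells. Its arguments: {"type":"object","properties":{"targets":{"type":"array"},"newtons":{"type":"number"}},"required":["targets"]}

```bash
mkdir -p pics; ls; python3 - <<'E'
from plant import status, viewer, r
import cv2,json,numpy as np
print(status.sense(), r.grip_depth)
for n in("scene","top"):
    d=viewer.capture(n); cv2.imwrite(f"pics/{n}0.png",d["pixels"]); 
    print(n,{k:np.round(v,4).tolist() for k,v in d.items() if k!="pixels"})
    np.savez(f"{n}0.npz",**d)
E
```

```text
pics
{'t': 0.0, 'joints': array([ 1.17810979e+00,  2.64743290e-01,  1.60534228e+00,  6.41923144e-06,
        1.27371477e+00, -3.69052600e-02]), 'joint_velocities': array([ 7.43365082e-04, -1.72084363e-05,  2.68217748e-04, -8.14457481e-04,
       -9.56494558e-04,  4.72633639e-05]), 'effort': array([-2.18899469e-03, -5.02095652e+01, -3.56881320e+01,  7.25512393e-02,
        2.92900577e-02, -1.50326091e-04]), 'position': array([0.2348518 , 0.63207678, 0.23741179]), 'tcp_rot': array([-0.55583533, -3.09154427,  0.00338557]), 'ft_force': array([ 0.27642657, -1.18299425, -0.03751553]), 'moment': array([-0.06205245, -0.01049167,  0.03139179]), 'grip_force': 0.0, 'finger_gap': 0.08825684016023773} -0.0187
scene {'fx': 472.6999, 'fy': 472.6999, 'cx': 255.0557, 'cy': 189.0281, 'k1': 0.0057, 'R': [[-0.3474, 0.9375, -0.0185], [0.6356, 0.2209, -0.7397], [-0.6894, -0.2687, -0.6726]], 't': [0.2566, -0.3692, 1.6213]}
top {'fx': 386.6353, 'fy': 386.6353, 'cx': 262.1033, 'cy': 200.9743, 'k1': -0.0397, 'R': [[0.0182, -0.9998, 0.005], [-0.9708, -0.0189, -0.239], [0.2391, -0.0005, -0.971]], 't': [-0.0582, 0.6325, 0.7028]}
```

View pics/scene0.png

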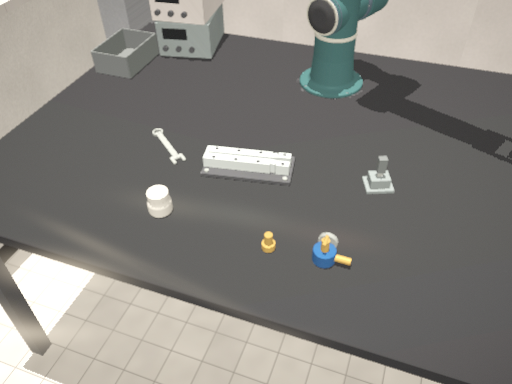

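View pics/top0.png

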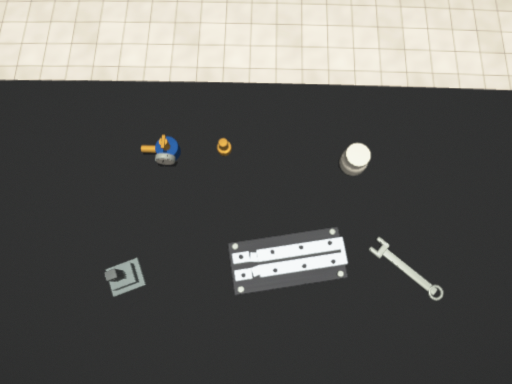

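The scene view shows the guide at about (250,163) and the feeler in its stand at (380,180). In the top view the guide is at about (288,260), with its lead-in at the left (+y) end, and the stand is at (125,277). Next I'll enlarge both.

```bash
cat > h.py <<'E'
import numpy as np,cv2
from plant import status, viewer, r
def cast(d,uv,z):
    """pixels -> world points on plane z"""
    K=np.array([[d["fx"],0,d["cx"]],[0,d["fy"],d["cy"]],[0,0,1.]])
    p=cv2.undistortPoints(np.asarray(uv,float).reshape(-1,1,2),K,np.array([float(d["k1"]),0,0,0])).reshape(-1,2)
    R=np.array(d["R"]);t=np.array(d["t"])
    D=np.c_[p,np.ones(len(p))]@R; C=-R.T@t
    return C+D*((z-C[2])/D[:,2])[:,None]
def proj(d,X):
    K=np.array([[d["fx"],0,d["cx"]],[0,d["fy"],d["cy"]],[0,0,1.]])
    return cv2.projectPoints(np.asarray(X,float).reshape(-1,3),cv2.Rodrigues(np.array(d["R"]))[0],np.array(d["t"],float),K,np.array([float(d["k1"]),0,0,0]))[0].reshape(-1,2)
E
python3 - <<'E'
import numpy as np,cv2
t=np.load("top0.npz")["pixels"];s=np.load("scene0.npz")["pixels"]
f=lambda a,k:cv2.resize(a,None,fx=k,fy=k,interpolation=cv2.INTER_CUBIC)
A=f(t[222:302,222:357],5)[:, :]; 
B=f(t[252:302,98:152],5)
C=f(s[140:190,195:300],5); D=f(s[150:200,355:400],5)
W=800;im=np.zeros((600,800,3),np.uint8)
A=f(t[225:300,222:356],4);im[:300,:536]=A
im[:200,560:776]=f(t[252:302,98:152],4)
im[310:310+245,:525]=f(s[140:189,195:300],5)
im[310:310+250,560:785]=f(s[150:200,355:400],5)
cv2.imwrite("pics/crop1.png",im)
E
```

```text
(no output)
```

View pics/crop1.png

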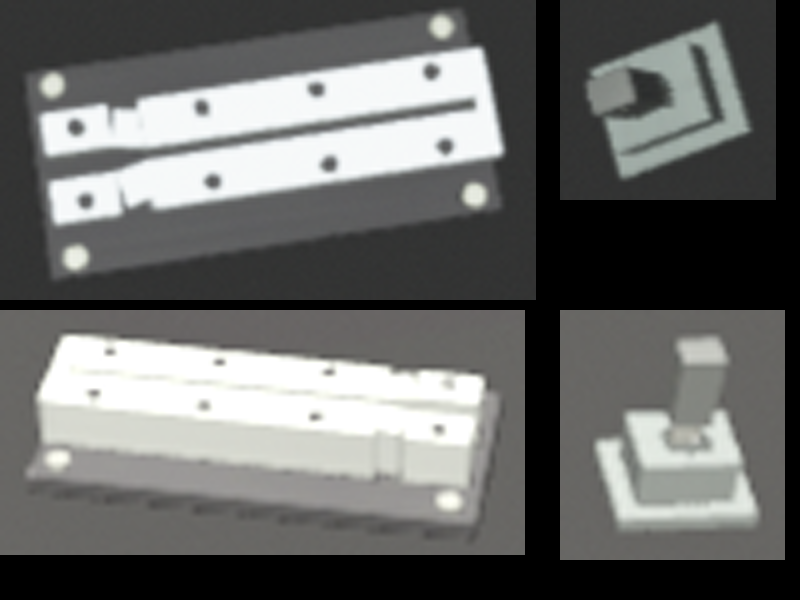

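The crop shows the guide with eight dark rail holes and four pale screws in both views, the gap line between the rails, and the feeler's grip top. Now I'll measure these with sub-pixel centroids.

```bash
cat > m.py <<'E'
from h import *
T=dict(np.load("top0.npz"));S=dict(np.load("scene0.npz"))
def cen(d,uv,dark,w=3):
    g=cv2.cvtColor(d["pixels"],cv2.COLOR_BGR2GRAY).astype(float);o=[]
    for u,v in uv:
        for _ in range(3):
            x0,y0=int(round(u)),int(round(v));p=g[y0-w:y0+w+1,x0-w:x0+w+1]
            b=np.median(p);q=np.clip((b-p) if dark else (p-b),0,None);q=np.where(q>.4*q.max(),q,0)
            Y,X=np.mgrid[y0-w:y0+w+1,x0-w:x0+w+1];u,v=(q*X).sum()/q.sum(),(q*Y).sum()/q.sum()
        o.append((u,v))
    return np.array(o)
f=lambda L,k,o:(np.array(L)+.5)/k-.5+np.array(o)
tr=[(76,127),(202,107),(316,89),(431,71)];tf=[(86,201),(213,181),(329,163),(446,146)]
sr=[(94,83),(204,95),(315,106),(438,118)];sf=[(110,41),(220,52),(329,62),(449,73)]
H={}
for n,d,a,b,k,o in(("top",T,tr,tf,4,(222,225)),("scene",S,sr[::-1],sf[::-1],5,(195,140))):
    ra=cast(d,cen(d,f(a,k,o),1,2),.042);fr=cast(d,cen(d,f(b,k,o),1,2),.042)
    m=(ra+fr)/2; L=cv2.fitLine(m[:,:2].astype(np.float32),2,0,0,0).ravel()
    Ls=[np.arctan2(*(x[0]-x[-1])[[1,0]]) for x in(ra,fr)]
    print(n,"rear",ra[:,:2].round(4).tolist(),"\n front",fr[:,:2].round(4).tolist(),"mean",m.mean(0).round(4),"linedir deg",np.degrees(np.arctan2(L[1],L[0])),np.degrees(Ls))
    print(" pitch",np.linalg.norm(np.diff(m,axis=0),axis=1),"width",np.linalg.norm(ra-fr,axis=1))
sc=cast(T,cen(T,f([(52,85),(441,26),(474,194),(76,257)],4,(222,225)),0,4),.013)
print("screws",sc.round(4).tolist(),"mean",sc.mean(0))
c=sc; print("yaw",[np.degrees(np.arctan2(*(c[i]-c[j])[[1,0]])) for i,j in((0,1),(3,2))])
# feeler top corners
ft=f([(587,82),(627,66),(636,97),(599,114)],4,(0,0))-[140,0]+[98,252]
print("feeler top",cast(T,ft,.092).round(4).tolist(),cast(T,ft,.092).mean(0))
fs=f([(676,340),(721,338),(727,362),(683,364)],5,(0,0))-[112,62]+[355,150]
print("feeler scene",cast(S,fs,.092).round(4).tolist(),cast(S,fs,.092).mean(0))
st=f([(590,66),(717,23),(750,130),(622,179)],4,(0,0))-[140,0]+[98,252]
for z in(.0,.008,.01):
  a=cast(T,st,z);print("foot",a.round(4).tolist(),a.mean(0).round(4),np.linalg.norm(np.diff(a,axis=0),axis=1).round(4))
E
python3 m.py
```

```text
top rear [[0.5252, -0.0043], [0.5363, -0.0683], [0.5464, -0.1274], [0.5567, -0.1862]] 
 front [[0.4877, -0.0105], [0.4988, -0.0746], [0.5085, -0.1337], [0.5188, -0.1928]] mean [ 0.5223 -0.0997  0.042 ] linedir deg -80.25889 [99.84796943 99.68401233]
 pitch [0.0649984  0.05991798 0.05983968] width [0.037955   0.03803459 0.03844998 0.0384831 ]
scene rear [[0.5255, -0.0021], [0.5372, -0.067], [0.5466, -0.1256], [0.5564, -0.1851]] 
 front [[0.4675, -0.0147], [0.4881, -0.0752], [0.5096, -0.1318], [0.5208, -0.1917]] mean [ 0.519  -0.0991  0.042 ] linedir deg -76.64752 [ 99.6010935  106.74159296]
 pitch [0.06476684 0.05961853 0.06064725] width [0.05929316 0.04976025 0.03756555 0.03625104]
screws [[0.5498, 0.0103, 0.013], [0.5851, -0.1977, 0.013], [0.4961, -0.2131, 0.013], [0.4604, -0.0049, 0.013]] mean [ 0.52285729 -0.1013617   0.013     ]
yaw [np.float64(99.62315287007378), np.float64(99.74466268914121)]
feeler top [[0.4846, 0.2511, 0.092], [0.4926, 0.2327, 0.092], [0.4782, 0.2268, 0.092], [0.4698, 0.2437, 0.092]] [0.48130945 0.2385583  0.092     ]
feeler scene [[0.4785, 0.2288, 0.092], [0.4697, 0.2494, 0.092], [0.4877, 0.255, 0.092], [0.4962, 0.2351, 0.092]] [0.48303026 0.24208279 0.092     ]
foot [[0.4978, 0.2872, 0.0], [0.5222, 0.2208, 0.0], [0.4663, 0.1981, 0.0], [0.4393, 0.2638, 0.0]] [0.4814 0.2424 0.    ] [0.0708 0.0604 0.071 ]
foot [[0.4973, 0.284, 0.008], [0.5215, 0.2182, 0.008], [0.4661, 0.1957, 0.008], [0.4394, 0.2608, 0.008]] [0.4811 0.2397 0.008 ] [0.0701 0.0598 0.0703]
foot [[0.4972, 0.2832, 0.01], [0.5213, 0.2176, 0.01], [0.4661, 0.1951, 0.01], [0.4394, 0.26, 0.01]] [0.481 0.239 0.01 ] [0.0699 0.0597 0.0702]
```

Guide: yaw 9.7°, centre about (0.523, −0.1005). Feeler: about (0.482, 0.240), yaw about 22°. I'll move above the feeler and turn the tool so its closing line lies along the feeler's y (69.6° to 112°).

Emit:
servo_tool(targets=[[[0,12.3,-19.6,-3.5,0.425],[0,12.3,-19.6,-3.5,0.425],[0,12.3,-19.6,-3.5,0.425],[0,12.3,-19.6,-3.5,0.425],[0,12.3,-19.6,-3.5,0.425],[0,12.3,-19.6,-3.5,0.425],[0,12.3,-19.6,-3.5,0.425],[0,12.3,-19.6,-3.5,0.425],[0,12.3,-19.6,-3.5,0.425],[0,12.3,-19.6,-3.5,0.425],[0,12.3,-19.6,-3.5,0.425],[0,12.3,-19.6,-3.5,0.425],[0,12.3,-19.6,-3.5,0.425],[0,12.3,-19.6,-3.5,0.425],[0,12.3,-19.6,-3.5,0.425],[0,12.3,-19.6,-3.5,0.425],[0,12.3,-19.6,-3.5,0.425],[0,12.3,-19.6,-3.5,0.425],[0,12.3,-19.6,-3.5,0.425],[0,12.3,-19.6,-3.5,0.425]]])

```text
t: 1.77
position: [0.4813, 0.2395, 0.1681]
tcp_rot: [0.605, -3.082, 0.0]
ft_force: [0.2, 0.6, -0.0]
finger_gap: 0.0881
grip_force: 0.0
```

Emit:
servo_tool(targets=[[[0,0,0,0,0],[0,0,0,0,0],[0,0,0,0,0],[0,0,0,0,0]]])

```text
t: 2.1
position: [0.4806, 0.2415, 0.1687]
tcp_rot: [0.603, -3.083, -0.001]
ft_force: [0.1, -0.3, 0.6]
finger_gap: 0.0881
grip_force: 0.0
```

Emit:
servo_tool(targets=[[[0,0,0,-9.8,0],[0,0,0,-9.8,0],[0,0,0,-9.8,0],[0,0,0,-9.8,0],[0,0,0,-9.8,0],[0,0,0,-9.8,0],[0,0,0,-9.8,0],[0,0,0,-9.8,0],[0,0,0,-9.8,0],[0,0,0,-9.8,0],[0,0,0,-9.8,0],[0,0,0,-9.2,0],[0.5,0,0,0,0],[0.6,0,0,0,0],[0.6,0,0,0,0]]])

```text
t: 3.35
position: [0.4814, 0.2409, 0.0519]
tcp_rot: [-0.602, 3.083, 0.0]
ft_force: [-0.4, -0.6, -0.2]
finger_gap: 0.0698
grip_force: 0.0
```

```bash
python3 - <<'E'
from h import *
f=lambda a,k:cv2.resize(a,None,fx=k,fy=k,interpolation=cv2.INTER_CUBIC)
a=viewer.capture("scene");b=viewer.capture("top");print(status.sense()["position"],proj(a,[.481,.241,.07]),proj(b,[.481,.241,.07]))
cv2.imwrite("pics/g1.png",np.hstack([f(a["pixels"][120:210,340:430],4.4),f(b["pixels"][225:315,80:170],4.4)]))
E
```

```text
[0.48177753 0.24100601 0.05243085] [[381.19305012 164.14367551]] [[113.64509078 274.81455902]]
```

View pics/g1.png

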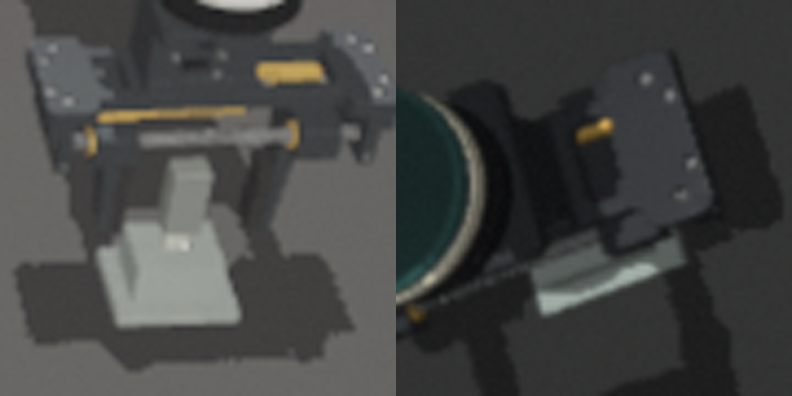

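In the scene crop the feeler stands between the two fingers: fingers at columns 110 and 265, grip at 185. It is centred, so I'll close gently.

Emit:
servo_tool(targets=[[[0.7,0,0,0,0],[0.75,0,0,0,0],[0.8,0,0,0,0],[0.85,0,0,0,0],[0.9,0,0,0,0],[0.9,0,0,0,0],[0.9,0,0,0,0],[0.9,0,0,0,0],[0.9,0,0,0,0],[0.9,0,0,0,0]]], newtons=25)

```text
t: 4.28
position: [0.4811, 0.2407, 0.0518]
tcp_rot: [-0.603, 3.083, 0.0]
ft_force: [-0.7, -0.4, 1.6]
finger_gap: 0.0214
grip_force: 25.0
```

Gripped at 25 N. Lift, then carry it to above the lead-in.

Emit:
servo_tool(targets=[[[0.9,0,0,5,0],[0.9,0,0,10,0],[0.9,0,0,10,0],[0.9,0,0,10,0],[0.9,0,0,15,0],[0.9,0,0,20,0],[0.9,0,0,0,0],[0.9,0,0,0,0]]])

```text
t: 4.95
position: [0.4826, 0.2414, 0.1239]
tcp_rot: [-0.602, 3.079, 0.002]
ft_force: [-0.2, -0.5, -1.2]
finger_gap: 0.022
grip_force: 25.0
```

Emit:
servo_tool(targets=[[[0.9,2,-10,0,-0.18],[0.9,2,-20,0,-0.2],[0.9,2,-20,0,-0.2],[0.9,2,-20,0,-0.2],[0.9,2,-20,0,-0.2],[0.9,2,-20,0,-0.2],[0.9,2,-20,0,-0.2],[0.9,2,-20,0,-0.2],[0.9,2,-20,0,-0.2],[0.9,2,-20,0,-0.2],[0.9,2,-20,0,-0.2],[0.9,2,-18,0,-0.2],[0.9,2,-10,0,-0.1],[0.9,0,-10,0,0],[0.9,0,0,0,0],[0.9,0,0,0,0],[0.9,0,0,0,0]]])

```text
t: 6.37
position: [0.5068, -0.0068, 0.1214]
tcp_rot: [0.266, -3.13, -0.001]
ft_force: [-0.2, -0.1, -0.9]
finger_gap: 0.0219
grip_force: 25.0
```

```bash
python3 - <<'E'
from h import *
f=lambda a,k:cv2.resize(a,None,fx=k,fy=k,interpolation=cv2.INTER_CUBIC)
a=viewer.capture("scene");b=viewer.capture("top");s=status.sense();print(s["position"],s["tcp_rot"],s["ft_force"])
np.savez("s2.npz",**a)
p=proj(a,np.r_[s["position"][:2],.078]);print(p)
cv2.imwrite("pics/g2.png",np.hstack([f(a["pixels"][100:190,220:310],4.4),f(b["pixels"][215:305,215:305],4.4)]))
E
```

```text
[ 0.5070196  -0.00654792  0.12163318] [ 2.67531127e-01 -3.13007694e+00 -4.03836684e-04] [-0.01525074  0.14598512 -0.66268887]
[[283.27234527 147.97565243]]
```

View pics/g2.png

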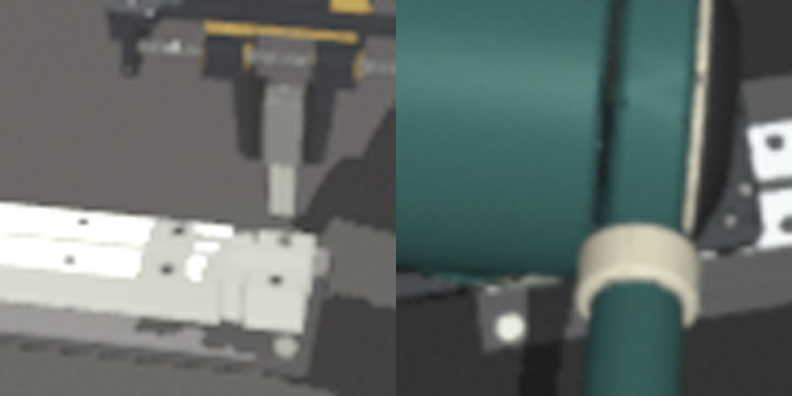

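In the scene crop the blade tip is at full-image (283.9, 148.0), against a prediction of (283.3, 148.0). It is above the lead-in with the right yaw (99.8°), so I'll lower it gently.

Emit:
servo_tool(targets=[[[0.9,0,0,-8,0],[0.9,0,0,-8,0],[0.9,0,0,-8,0],[0.9,0,0,-6,0],[0.9,0,0,-4,0],[0.9,0,0,-4,0],[0.9,0,0,-4,0],[0.9,0,0,-3,0],[0.9,0,0,-3,0],[0.9,0,0,0,0]]])

```text
t: 7.3
position: [0.5068, -0.0073, 0.0731]
tcp_rot: [0.266, -3.13, -0.0]
ft_force: [-0.2, 0.2, -0.3]
finger_gap: 0.0216
grip_force: 25.0
```

Emit:
servo_tool(targets=[[[0.9,0,0,-3,0],[0.9,0,0,-3,0],[0.9,0,0,-3,0],[0.9,0,0,-2,0],[0.9,0,0,-2,0],[0.9,0,0,0,0]]])

```text
t: 7.8
position: [0.5068, -0.0072, 0.0602]
tcp_rot: [0.266, -3.13, -0.0]
ft_force: [-0.0, -0.1, -1.1]
finger_gap: 0.0218
grip_force: 25.0
```

Emit:
servo_tool(targets=[[[0.9,0,0,-1,0],[0.9,0,0,-1,0],[0.9,0,0,0,0]]])

```text
t: 8.05
position: [0.5071, -0.0073, 0.0586]
tcp_rot: [0.266, -3.13, -0.0]
ft_force: [0.3, -0.0, -1.1]
finger_gap: 0.0216
grip_force: 25.0
```

Emit:
servo_tool(targets=[[[0.9,0,0,-1,0],[0.9,0,0,0,0]]])

```text
t: 8.22
position: [0.5071, -0.0073, 0.0576]
tcp_rot: [0.266, -3.13, -0.0]
ft_force: [-0.7, 0.6, -1.2]
finger_gap: 0.0214
grip_force: 25.0
```

Emit:
servo_tool(targets=[[[0.9,0,0,-1,0],[0.9,0,0,0,0]]])

```text
t: 8.38
position: [0.5071, -0.0073, 0.0566]
tcp_rot: [0.266, -3.13, -0.0]
ft_force: [-0.4, 0.9, -0.2]
finger_gap: 0.022
grip_force: 25.0
```

Emit:
servo_tool(targets=[[[0.9,0,0,-0.7,0],[0.9,0,0,0,0]]])

```text
t: 8.55
position: [0.507, -0.0073, 0.0559]
tcp_rot: [0.266, -3.13, -0.0]
ft_force: [-0.5, -0.3, -0.7]
finger_gap: 0.0219
grip_force: 25.0
```

Emit:
servo_tool(targets=[[[0.9,0,0,-0.5,0],[0.9,0,0,0,0]]])

```text
t: 8.72
position: [0.5072, -0.0073, 0.0557]
tcp_rot: [-0.266, 3.13, 0.0]
ft_force: [-0.7, 0.6, 0.9]
finger_gap: 0.0218
grip_force: 25.0
```

Emit:
servo_tool(targets=[[[0.9,0,0,-0.5,0],[0.9,0,0,0,0]]])

```text
t: 8.88
position: [0.5073, -0.0073, 0.0557]
tcp_rot: [-0.266, 3.13, -0.0]
ft_force: [-2.8, -0.8, 6.1]
finger_gap: 0.0222
grip_force: 25.0
```

The floor touches at TCP z ≈ 55.7 mm. I'll raise 1.5 mm and feel the lead-in walls sideways to centre the blade.

Emit:
servo_tool(targets=[[[0.9,0,0,1.5,0],[0.9,1,0.17,0,0],[0.9,1,0.17,0,0],[0.9,1,0.17,0,0],[0.9,0,0,0,0]]])

```text
t: 9.3
position: [0.5103, -0.0067, 0.0564]
tcp_rot: [-0.266, 3.13, 0.0]
ft_force: [0.4, 0.2, -1.1]
finger_gap: 0.0219
grip_force: 25.0
```

Emit:
servo_tool(targets=[[[0.9,1,0.17,0,0],[0.9,0,0,0,0]]])

```text
t: 9.47
position: [0.5112, -0.0066, 0.0564]
tcp_rot: [0.266, -3.13, -0.0]
ft_force: [0.9, 0.0, -0.4]
finger_gap: 0.0218
grip_force: 25.0
```

Emit:
servo_tool(targets=[[[0.9,0.7,0.1,0,0],[0.9,0,0,0,0]]])

```text
t: 9.63
position: [0.5119, -0.0065, 0.0565]
tcp_rot: [-0.266, 3.13, -0.0]
ft_force: [0.3, 0.1, 0.2]
finger_gap: 0.0219
grip_force: 25.0
```

Emit:
servo_tool(targets=[[[0.9,0.7,0.1,0,0],[0.9,0,0,0,0]]])

```text
t: 9.8
position: [0.5124, -0.0064, 0.0564]
tcp_rot: [0.266, -3.13, 0.0]
ft_force: [-0.1, 0.9, -0.5]
finger_gap: 0.0217
grip_force: 25.0
```

Emit:
servo_tool(targets=[[[0.9,0.7,0.1,0,0],[0.9,0,0,0,0]]])

```text
t: 9.97
position: [0.5124, -0.0064, 0.0563]
tcp_rot: [0.266, -3.128, -0.0]
ft_force: [-3.8, -0.6, 1.1]
finger_gap: 0.0218
grip_force: 25.0
```

Emit:
servo_tool(targets=[[[0.9,-2,-0.34,0,0],[0.9,-2,-0.34,0,0],[0.9,-2,-0.34,0,0],[0.9,-2,-0.34,0,0],[0.9,-1,-0.17,0,0],[0.9,0,0,0,0]]])

```text
t: 10.47
position: [0.504, -0.0079, 0.0565]
tcp_rot: [-0.266, 3.13, 0.0]
ft_force: [-0.2, 0.3, -1.2]
finger_gap: 0.0221
grip_force: 25.0
```

Emit:
servo_tool(targets=[[[0.9,-0.8,-0.14,0,0],[0.9,0,0,0,0]]])

```text
t: 10.63
position: [0.5034, -0.008, 0.0565]
tcp_rot: [-0.266, 3.13, -0.0]
ft_force: [-0.0, 0.1, -0.4]
finger_gap: 0.0219
grip_force: 25.0
```

Emit:
servo_tool(targets=[[[0.9,-0.8,-0.14,0,0],[0.9,0,0,0,0]]])

```text
t: 10.8
position: [0.5025, -0.0081, 0.0565]
tcp_rot: [0.266, -3.13, 0.0]
ft_force: [0.0, 0.7, -1.2]
finger_gap: 0.0217
grip_force: 25.0
```

Emit:
servo_tool(targets=[[[0.9,-0.6,-0.1,0,0],[0.9,0,0,0,0]]])

```text
t: 10.97
position: [0.5024, -0.0082, 0.0566]
tcp_rot: [-0.266, 3.129, -0.0]
ft_force: [1.6, 0.5, -1.0]
finger_gap: 0.0219
grip_force: 25.0
```

Emit:
servo_tool(targets=[[[0.9,-0.6,-0.1,0,0],[0.9,0,0,0,0]]])

```text
t: 11.13
position: [0.5023, -0.0082, 0.0567]
tcp_rot: [-0.266, 3.128, 0.0]
ft_force: [2.3, 1.4, -3.3]
finger_gap: 0.0217
grip_force: 25.0
```

Walls are at x = 0.5024 and 0.5124, so the centre is 0.5074, which agrees with vision. I'll recentre and slide 40 mm down through the flare. The shoe cannot be met before y = 50.

Emit:
servo_tool(targets=[[[0.9,3.1,0.5,0,0],[0.9,3.1,0.5,0,0],[0.9,0.84,-4.93,0,0],[0.9,0.84,-4.93,0,0],[0.9,0.84,-4.93,0,0],[0.9,0.84,-4.93,0,0],[0.9,0,0,0,0]]])

```text
t: 11.72
position: [0.5111, -0.0281, 0.0565]
tcp_rot: [0.265, -3.13, 0.001]
ft_force: [-0.1, 0.8, -1.5]
finger_gap: 0.022
grip_force: 25.0
```

Emit:
servo_tool(targets=[[[0.9,0.5,-2.96,0,0],[0.9,0.5,-2.96,0,0],[0.9,0.5,-2.96,0,0],[0.9,0,0,0,0]]])

```text
t: 12.05
position: [0.5126, -0.0364, 0.0565]
tcp_rot: [-0.266, 3.13, -0.0]
ft_force: [-0.2, -0.2, -1.3]
finger_gap: 0.0222
grip_force: 25.0
```

Emit:
servo_tool(targets=[[[0.9,0.5,-2.96,0,0],[0.9,0.5,-2.96,0,0],[0.9,0.5,-2.96,0,0],[0.9,0,0,0,0]]])

```text
t: 12.38
position: [0.5142, -0.0453, 0.0566]
tcp_rot: [-0.266, 3.13, -0.0]
ft_force: [0.0, -0.1, 0.5]
finger_gap: 0.0217
grip_force: 25.0
```

Emit:
servo_tool(targets=[[[0.9,1,0.17,0,0],[0.9,0.4,0.07,0,0],[0.9,0,0,0,0]]])

```text
t: 12.63
position: [0.5153, -0.0446, 0.0564]
tcp_rot: [0.266, -3.13, 0.0]
ft_force: [-1.1, -1.4, -0.7]
finger_gap: 0.0218
grip_force: 25.0
```

Emit:
servo_tool(targets=[[[0.9,0.5,0.08,0,0],[0.9,0,0,0,0]]])

```text
t: 12.8
position: [0.5154, -0.0445, 0.0564]
tcp_rot: [0.266, -3.129, 0.0]
ft_force: [-2.7, -1.0, 0.2]
finger_gap: 0.0221
grip_force: 25.0
```

Emit:
servo_tool(targets=[[[0.9,-1.6,-0.27,0,0],[0.9,-1.5,-0.25,0,0],[0.9,0,0,0,0]]])

```text
t: 13.05
position: [0.5126, -0.0449, 0.0565]
tcp_rot: [-0.266, 3.13, 0.0]
ft_force: [0.4, 0.0, -1.5]
finger_gap: 0.0217
grip_force: 25.0
```

Emit:
servo_tool(targets=[[[0.9,-0.5,-0.08,0,0],[0.9,0,0,0,0]]])

```text
t: 13.22
position: [0.5124, -0.045, 0.0566]
tcp_rot: [-0.266, 3.13, 0.0]
ft_force: [0.7, 0.7, -0.7]
finger_gap: 0.0218
grip_force: 25.0
```

The narrow gap is centred at x ≈ 0.5139 here, which fits a yaw of about 9.8°. I'll recentre and feel along it in 6 mm steps.

Emit:
servo_tool(targets=[[[0.9,1.4,0.23,0,0],[0.9,0.34,-1.97,0,0],[0.9,0.34,-1.97,0,0],[0.9,0.34,-1.97,0,0],[0.9,0,0,0,0]]])

```text
t: 13.63
position: [0.5148, -0.0512, 0.0565]
tcp_rot: [-0.266, 3.13, -0.0]
ft_force: [0.3, -0.7, -1.6]
finger_gap: 0.0219
grip_force: 25.0
```

Emit:
servo_tool(targets=[[[0.9,0.34,-1.97,0,0],[0.9,0.34,-1.97,0,0],[0.9,0.34,-1.97,0,0],[0.9,0,0,0,0]]])

```text
t: 13.97
position: [0.5158, -0.057, 0.0565]
tcp_rot: [-0.266, 3.13, -0.0]
ft_force: [0.5, 0.0, -0.5]
finger_gap: 0.0213
grip_force: 25.0
```

Emit:
servo_tool(targets=[[[0.9,0.34,-1.97,0,0],[0.9,0.34,-1.97,0,0],[0.9,0.34,-1.97,0,0],[0.9,0,0,0,0]]])

```text
t: 14.3
position: [0.5169, -0.0629, 0.0566]
tcp_rot: [-0.266, 3.13, -0.0]
ft_force: [1.2, -0.3, -0.4]
finger_gap: 0.0222
grip_force: 25.0
```

Emit:
servo_tool(targets=[[[0.9,0.34,-1.97,0,0],[0.9,0.34,-1.97,0,0],[0.9,0.34,-1.97,0,0],[0.9,0,0,0,0]]])

```text
t: 14.63
position: [0.5179, -0.0688, 0.0566]
tcp_rot: [-0.266, 3.13, -0.0]
ft_force: [-0.2, 0.1, -0.8]
finger_gap: 0.0218
grip_force: 25.0
```

Emit:
servo_tool(targets=[[[0.9,0.34,-1.97,0,0],[0.9,0.34,-1.97,0,0],[0.9,0.34,-1.97,0,0],[0.9,0,0,0,0]]])

```text
t: 14.97
position: [0.5189, -0.0747, 0.0566]
tcp_rot: [-0.266, 3.13, -0.0]
ft_force: [0.6, -0.5, -0.2]
finger_gap: 0.0217
grip_force: 25.0
```

Emit:
servo_tool(targets=[[[0.9,0.34,-1.97,0,0],[0.9,0.34,-1.97,0,0],[0.9,0.34,-1.97,0,0],[0.9,0,0,0,0]]])

```text
t: 15.3
position: [0.5199, -0.0807, 0.0565]
tcp_rot: [-0.266, 3.13, -0.0]
ft_force: [-0.1, 0.4, -1.1]
finger_gap: 0.0218
grip_force: 25.0
```

Emit:
servo_tool(targets=[[[0.9,0.34,-1.97,0,0],[0.9,0.34,-1.97,0,0],[0.9,0.34,-1.97,0,0],[0.9,0,0,0,0]]])

```text
t: 15.63
position: [0.521, -0.0866, 0.0566]
tcp_rot: [-0.266, 3.13, -0.0]
ft_force: [-0.2, -0.2, -1.5]
finger_gap: 0.0219
grip_force: 25.0
```

Emit:
servo_tool(targets=[[[0.9,0.34,-1.97,0,0],[0.9,0.34,-1.97,0,0],[0.9,0.34,-1.97,0,0],[0.9,0,0,0,0]]])

```text
t: 15.97
position: [0.522, -0.0925, 0.0566]
tcp_rot: [-0.266, 3.13, -0.0]
ft_force: [0.4, 0.2, -1.2]
finger_gap: 0.0218
grip_force: 25.0
```

Emit:
servo_tool(targets=[[[0.9,0.34,-1.97,0,0],[0.9,0.34,-1.97,0,0],[0.9,0.34,-1.97,0,0],[0.9,0,0,0,0]]])

```text
t: 16.3
position: [0.5239, -0.0981, 0.0569]
tcp_rot: [-0.265, 3.128, -0.0]
ft_force: [2.0, 2.5, -1.4]
finger_gap: 0.0214
grip_force: 25.0
```

Contact is felt: drag of 2.5 N and the blade pushed 0.8 mm rearward at guide y ≈ 2. I'll continue in 3 mm steps, easing toward the rear face.

Emit:
servo_tool(targets=[[[0.9,0.6,-1.4,0,0],[0.9,0.6,-1.4,0,0],[0.9,0,0,0,0]]])

```text
t: 16.55
position: [0.5245, -0.0999, 0.0567]
tcp_rot: [-0.265, 3.13, 0.003]
ft_force: [2.1, 6.5, -0.2]
finger_gap: 0.022
grip_force: 25.0
```

Emit:
servo_tool(targets=[[[0.9,0.6,-1.4,0,0],[0.9,0.6,-1.4,0,0],[0.9,0,0,0,0]]])

```text
t: 16.8
position: [0.5252, -0.1026, 0.0565]
tcp_rot: [0.265, -3.13, -0.003]
ft_force: [1.7, 4.5, 1.0]
finger_gap: 0.0217
grip_force: 25.0
```

Emit:
servo_tool(targets=[[[0.9,0.25,-1.48,0,0],[0.9,0.25,-1.48,0,0],[0.9,0,0,0,0]]])

```text
t: 17.05
position: [0.5257, -0.1059, 0.0564]
tcp_rot: [0.266, -3.13, -0.002]
ft_force: [2.6, 3.9, -1.1]
finger_gap: 0.0217
grip_force: 25.0
```

Emit:
servo_tool(targets=[[[0.9,0.25,-1.48,0,0],[0.9,0.25,-1.48,0,0],[0.9,0,0,0,0]]])

```text
t: 17.3
position: [0.5262, -0.109, 0.0564]
tcp_rot: [0.266, -3.13, -0.002]
ft_force: [1.5, 4.5, -0.4]
finger_gap: 0.0218
grip_force: 25.0
```

Emit:
servo_tool(targets=[[[0.9,0.25,-1.48,0,0],[0.9,0.25,-1.48,0,0],[0.9,0,0,0,0]]])

```text
t: 17.55
position: [0.5268, -0.1122, 0.0564]
tcp_rot: [0.266, -3.13, -0.001]
ft_force: [1.6, 3.7, -1.4]
finger_gap: 0.0217
grip_force: 25.0
```

Emit:
servo_tool(targets=[[[0.9,0.25,-1.48,0,0],[0.9,0.25,-1.48,0,0],[0.9,0,0,0,0]]])

```text
t: 17.8
position: [0.5273, -0.1152, 0.0564]
tcp_rot: [0.266, -3.13, -0.001]
ft_force: [1.5, 3.8, -1.5]
finger_gap: 0.0217
grip_force: 25.0
```

Emit:
servo_tool(targets=[[[0.9,0.25,-1.48,0,0],[0.9,0.25,-1.48,0,0],[0.9,0,0,0,0]]])

```text
t: 18.05
position: [0.5279, -0.1187, 0.0565]
tcp_rot: [-0.266, 3.13, -0.001]
ft_force: [2.1, 2.9, -0.9]
finger_gap: 0.0216
grip_force: 25.0
```

Emit:
servo_tool(targets=[[[0.9,0.25,-1.48,0,0],[0.9,0.25,-1.48,0,0],[0.9,0,0,0,0]]])

```text
t: 18.3
position: [0.5284, -0.1223, 0.0566]
tcp_rot: [-0.267, 3.13, -0.002]
ft_force: [2.0, 1.1, -0.4]
finger_gap: 0.0217
grip_force: 25.0
```

Emit:
servo_tool(targets=[[[0.9,0.25,-1.48,0,0],[0.9,0.25,-1.48,0,0],[0.9,0,0,0,0]]])

```text
t: 18.55
position: [0.5282, -0.1249, 0.0563]
tcp_rot: [0.266, -3.129, 0.001]
ft_force: [0.1, 0.6, -0.6]
finger_gap: 0.0218
grip_force: 25.0
```

Emit:
servo_tool(targets=[[[0.9,0.25,-1.48,0,0],[0.9,0.25,-1.48,0,0],[0.9,0,0,0,0]]])

```text
t: 18.8
position: [0.529, -0.1276, 0.0564]
tcp_rot: [0.266, -3.13, 0.0]
ft_force: [-0.4, 0.6, -0.6]
finger_gap: 0.0221
grip_force: 25.0
```

Emit:
servo_tool(targets=[[[0.9,0.25,-1.48,0,0],[0.9,0.25,-1.48,0,0],[0.9,0,0,0,0]]])

```text
t: 19.05
position: [0.5298, -0.1305, 0.0565]
tcp_rot: [-0.266, 3.13, -0.0]
ft_force: [0.8, 0.0, -0.8]
finger_gap: 0.0215
grip_force: 25.0
```

The drag plateau runs from about world y = −0.102 to −0.118, and the blade is free again by −0.125. I'll sweep back with the blade still against the rear face, to bracket the crown symmetrically.

Emit:
servo_tool(targets=[[[0.9,-0.25,1.48,0,0],[0.9,-0.25,1.48,0,0],[0.9,0,0,0,0]]])

```text
t: 19.3
position: [0.5291, -0.127, 0.0565]
tcp_rot: [0.266, -3.13, -0.0]
ft_force: [-0.5, -0.2, -1.4]
finger_gap: 0.0221
grip_force: 25.0
```

Emit:
servo_tool(targets=[[[0.9,-0.17,0.99,0,0],[0.9,-0.17,0.99,0,0],[0.9,0,0,0,0]]])

```text
t: 19.55
position: [0.5288, -0.1251, 0.0565]
tcp_rot: [0.266, -3.13, -0.0]
ft_force: [-1.4, 0.0, -1.6]
finger_gap: 0.0217
grip_force: 25.0
```

Emit:
servo_tool(targets=[[[0.9,-0.17,0.99,0,0],[0.9,-0.17,0.99,0,0],[0.9,0,0,0,0]]])

```text
t: 19.8
position: [0.5286, -0.1232, 0.0565]
tcp_rot: [-0.266, 3.13, 0.0]
ft_force: [-0.1, -0.4, -1.1]
finger_gap: 0.0216
grip_force: 25.0
```

Emit:
servo_tool(targets=[[[0.9,-0.17,0.99,0,0],[0.9,-0.17,0.99,0,0],[0.9,0,0,0,0]]])

```text
t: 20.05
position: [0.5286, -0.1216, 0.0567]
tcp_rot: [-0.266, 3.13, -0.001]
ft_force: [0.3, -2.1, -1.2]
finger_gap: 0.022
grip_force: 25.0
```

Emit:
servo_tool(targets=[[[0.9,-0.17,0.99,0,0],[0.9,-0.17,0.99,0,0],[0.9,0,0,0,0]]])

```text
t: 20.3
position: [0.5284, -0.1207, 0.0568]
tcp_rot: [-0.267, 3.129, -0.004]
ft_force: [0.7, -6.8, -2.7]
finger_gap: 0.022
grip_force: 25.0
```

Emit:
servo_tool(targets=[[[0.9,-0.17,0.99,0,0],[0.9,-0.17,0.99,0,0],[0.9,0,0,0,0]]])

```text
t: 20.55
position: [0.5282, -0.1191, 0.057]
tcp_rot: [-0.267, 3.129, -0.005]
ft_force: [1.5, -7.3, -1.1]
finger_gap: 0.022
grip_force: 25.0
```

Emit:
servo_tool(targets=[[[0.9,-0.25,1.48,0,0],[0.9,-0.25,1.48,0,0],[0.9,0,0,0,0]]])

```text
t: 20.8
position: [0.5276, -0.1157, 0.057]
tcp_rot: [-0.267, 3.129, -0.004]
ft_force: [0.5, -4.8, -0.3]
finger_gap: 0.022
grip_force: 25.0
```

Emit:
servo_tool(targets=[[[0.9,-0.25,1.48,0,0],[0.9,-0.25,1.48,0,0],[0.9,0,0,0,0]]])

```text
t: 21.05
position: [0.527, -0.1125, 0.057]
tcp_rot: [-0.267, 3.129, -0.003]
ft_force: [0.4, -3.9, -0.0]
finger_gap: 0.0213
grip_force: 25.0
```

Emit:
servo_tool(targets=[[[0.9,-0.25,1.48,0,0],[0.9,-0.25,1.48,0,0],[0.9,0,0,0,0]]])

```text
t: 21.3
position: [0.5265, -0.1094, 0.0569]
tcp_rot: [-0.267, 3.129, -0.003]
ft_force: [0.4, -5.6, -0.5]
finger_gap: 0.0219
grip_force: 25.0
```

Emit:
servo_tool(targets=[[[0.9,-0.25,1.48,0,0],[0.9,-0.25,1.48,0,0],[0.9,0,0,0,0]]])

```text
t: 21.55
position: [0.526, -0.1063, 0.0569]
tcp_rot: [-0.267, 3.129, -0.002]
ft_force: [0.4, -4.9, 0.3]
finger_gap: 0.0218
grip_force: 25.0
```

Emit:
servo_tool(targets=[[[0.9,-0.17,0.99,0,0],[0.9,-0.17,0.99,0,0],[0.9,0,0,0,0]]])

```text
t: 21.8
position: [0.5256, -0.1042, 0.0568]
tcp_rot: [-0.267, 3.13, -0.002]
ft_force: [1.0, -4.5, -0.4]
finger_gap: 0.0217
grip_force: 25.0
```

Emit:
servo_tool(targets=[[[0.9,-0.17,0.99,0,0],[0.9,-0.17,0.99,0,0],[0.9,0,0,0,0]]])

```text
t: 22.05
position: [0.5252, -0.1019, 0.0567]
tcp_rot: [-0.266, 3.13, -0.001]
ft_force: [1.0, -3.9, -0.6]
finger_gap: 0.0217
grip_force: 25.0
```

Emit:
servo_tool(targets=[[[0.9,-0.17,0.99,0,0],[0.9,-0.17,0.99,0,0],[0.9,0,0,0,0]]])

```text
t: 22.3
position: [0.5247, -0.0992, 0.0566]
tcp_rot: [-0.266, 3.13, 0.001]
ft_force: [0.6, -1.6, -0.5]
finger_gap: 0.0217
grip_force: 25.0
```

Emit:
servo_tool(targets=[[[0.9,-0.17,0.99,0,0],[0.9,-0.17,0.99,0,0],[0.9,0,0,0,0]]])

```text
t: 22.55
position: [0.5237, -0.0968, 0.0562]
tcp_rot: [0.266, -3.129, -0.002]
ft_force: [0.9, 1.6, -1.4]
finger_gap: 0.0218
grip_force: 25.0
```

Both sweeps bracket the crown: release and onset midpoints are −0.1102 and −0.1099. So the crown is at world y ≈ −0.110 (guide y ≈ −10 mm). I'll go back there, blade against the rear face.

Emit:
servo_tool(targets=[[[0.9,0.25,-1.48,0,0],[0.9,0.25,-1.48,0,0],[0.9,0.25,-1.48,0,0],[0.9,0.25,-1.48,0,0],[0.9,0.25,-1.48,0,0],[0.9,0.25,-1.48,0,0],[0.9,0.25,-1.48,0,0],[0.9,0.25,-1.48,0,0],[0.9,0,0,0,0]]])

```text
t: 23.3
position: [0.5262, -0.1086, 0.0563]
tcp_rot: [0.265, -3.13, -0.003]
ft_force: [1.4, 4.0, -0.9]
finger_gap: 0.0217
grip_force: 25.0
```

Emit:
servo_tool(targets=[[[0.9,0.4,-0.75,-0.3,0],[0.9,0.4,-0.75,-0.3,0],[0.9,0,0,0,0],[0.9,0,0,0,0]]])

```text
t: 23.63
position: [0.5266, -0.1103, 0.0558]
tcp_rot: [0.265, -3.13, -0.002]
ft_force: [-0.4, 5.1, 1.9]
finger_gap: 0.0217
grip_force: 25.0
```

Emit:
servo_tool(targets=[[[0.9,-0.1,0.6,0,0],[0.9,0,0,0,0]]])

```text
t: 23.8
position: [0.5266, -0.1102, 0.0558]
tcp_rot: [0.266, -3.13, -0.0]
ft_force: [-0.5, 4.3, 0.5]
finger_gap: 0.0217
grip_force: 25.0
```

Emit:
servo_tool(targets=[[[0.9,-0.1,0.5,0,0],[0.9,0,0,0,0]]])

```text
t: 23.97
position: [0.5266, -0.1102, 0.0558]
tcp_rot: [0.266, -3.13, 0.001]
ft_force: [-0.0, 2.1, -0.3]
finger_gap: 0.022
grip_force: 25.0
```

Emit:
servo_tool(targets=[[[0.9,0,0,0,0],[0.9,0,0,0,0]]], newtons=5)

```text
t: 24.13
position: [0.5266, -0.1102, 0.0558]
tcp_rot: [0.266, -3.13, 0.001]
ft_force: [0.2, 0.2, -0.5]
finger_gap: 0.0218
grip_force: 5.0
```

Forces have relaxed, so I'll open gently and evenly, then check.

Emit:
servo_tool(targets=[[[0.73,0,0,0,0],[0.7,0,0,0,0],[0.65,0,0,0,0],[0.55,0,0,0,0],[0.45,0,0,0,0],[0.45,0,0,0,0]]])

```text
t: 24.63
position: [0.5269, -0.11, 0.056]
tcp_rot: [-0.266, 3.13, -0.0]
ft_force: [-0.7, 0.0, -0.3]
finger_gap: 0.0479
grip_force: 0.0
```

Emit:
servo_tool(targets=[[[0.3,0,0,0,0],[0.3,0,0,0,0],[0.3,0,0,0,0],[0.3,0,0,0,0]]])

```text
t: 24.97
position: [0.5268, -0.1099, 0.0559]
tcp_rot: [0.266, -3.13, 0.0]
ft_force: [0.5, 0.4, -0.4]
finger_gap: 0.0617
grip_force: 0.0
```

```bash
python3 - <<'E'
from h import *
f=lambda a,k:cv2.resize(a,None,fx=k,fy=k,interpolation=cv2.INTER_CUBIC)
a=viewer.capture("scene");s=status.sense();print(s["position"],s["finger_gap"],proj(a,[[.5266,-.110,.012],[.5266,-.110,.096]]))
cv2.imwrite("pics/g3.png",f(a["pixels"][100:200,190:320],5))
E
```

```text
[ 0.52681482 -0.10988431  0.05590672] 0.06173947812374059 [[244.08830827 164.05174247]
 [242.97953838 138.88215267]]
```

View pics/g3.png

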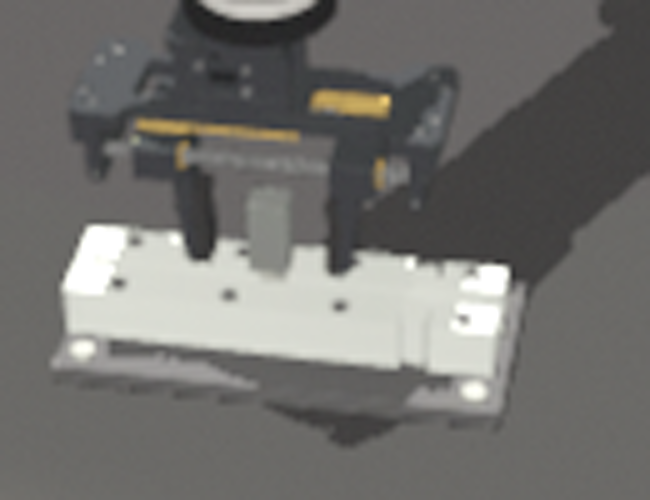

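The feeler stands upright alone at (270, 230) in the crop, between the open fingers at columns 197 and 342. I'll retreat straight up.

Emit:
servo_tool(targets=[[[0.3,0,0,4,0],[0.3,0,0,8,0],[0.3,0,0,12,0],[0.3,0,0,15,0],[0.3,0,0,15,0],[0.3,0,0,15,0],[0.3,0,0,15,0],[0.3,0,0,15,0],[0.3,0,0,15,0],[0.3,0,0,15,0],[0.3,-8,15,5,0],[0.3,-8,25,5,0],[0.3,-8,30,5,0],[0.3,-8,30,0,0],[0.3,-8,30,0,0],[0.3,-8,30,0,0],[0.3,0,20,0,0],[0.3,0,10,0,0],[0.3,0,0,0,0],[0.3,0,0,0,0]]])

```text
t: 26.68
position: [0.4792, 0.08, 0.2007]
tcp_rot: [-0.268, 3.129, -0.001]
ft_force: [1.0, -0.4, 0.4]
finger_gap: 0.0619
grip_force: 0.0
```

```bash
python3 - <<'E'
from h import *
f=lambda a,k:cv2.resize(a,None,fx=k,fy=k,interpolation=cv2.INTER_CUBIC)
a=viewer.capture("scene");b=viewer.capture("top")
print(proj(b,[[.5266,-.110,.096],[.5266,-.110,.012]]))
cv2.imwrite("pics/g4.png",np.hstack([f(a["pixels"][120:200,195:305],3.6),f(b["pixels"][220:300,235:345],3.6)]))
E
```

```text
[[294.59020948 253.69355868]
 [291.1457641  257.91765724]]
```

View pics/g4.png

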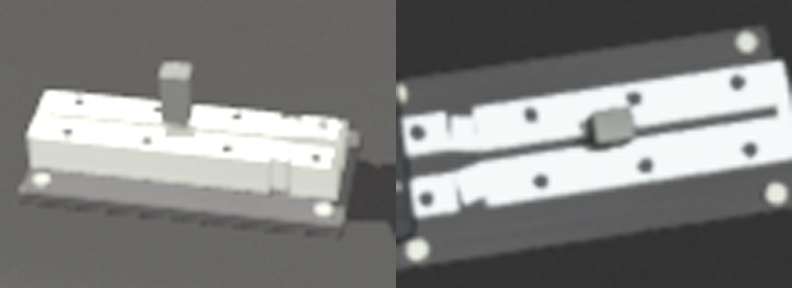

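The feeler stands upright in the gap, clear of the gripper. Its grip top is at about (296, 255) in the top view, against a prediction of (295, 254). I'll hand in.

```bash
python3 -c "
from plant import r
print(r.hand_in())"
```

```text
the job is handed in; nothing more can be done
None
```

The feeler is standing upright in the gap, blade down and clear of the gripper, at the pinch I found by drag about 10 mm along −y from the gap's middle; I've handed the job in (no verdict came back), at about 27 s of the 72 s allowed.

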